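# Clear the cutting board into the scrap drawer

## Robot

A 6-joint arm with a two-finger parallel gripper is mounted at the origin on the work surface. World frame = base frame: x ahead of the robot, y to its left, z up, the work surface at z = 0. Lengths are in mm, angles in rad, forces in N, time in s.
With the tool pointing down it reaches from about 350 to 725 mm from the base axis. Payload 4.3 kg.
Tool frame: the origin (TCP) lies at the very end of the fingers, on their centre line; the grasp point (between the pads) lies 19 mm behind it; z points along the fingers, y is the line along which they close (so a half turn about z gives the same grasp; the last joint's range is limited). The gripper opens to 85 mm and grips with 20 to 120 N. Pads are 22 mm wide; open, the fingers measure 114 mm over their backs; the gripper's body (76 mm by 85 mm) begins 54 mm behind the grasp point. The pads swing forward as they close: fully open they stand 13 mm farther back than shut.
Start: joints at [1.144, 0.377, 0.081, 1.274, 0, 1.46], TCP at [179.136, 546.422, 231.329] pointing down, gripper open.
Joint ranges: [-2.72, 2.72], [-0.84, 1.66], [-1.02, 1.22], [-1.77, 2.12], [-1.37, 1.28], [-3.14, 3.14]. Speed limits (rad/s): [2.57, 2.57, 3.14, 3.14, 3.14, 3.14].

## Interface

Orientations are given as a unit quaternion [x, y, z, w].
In Python, from bench import get_state, grab_frame, sign_off, trace gives the robot as it stands. The module is installed in compiled form; this text tells all that it offers.
- The arm moves only by the tool step_arm, never from a script. Its argument "increments" is a list of rows, each a list of 3 entries, a list of its own where there are three numbers: the shift along the tool's x, y, z in mm, then the turn, a rotation vector about the tool's x, y, z in rad, then the opening, from 0 (shut) to 1 (fully open). A call has 1 to 20 rows; each row is the pose to reach, as a shift and turn from the pose commanded when the call began, along the tool's axes at that moment; what a row does not reach only later rows make up. A row lasts 1/10 s, in which the tool goes at most 50 mm and 8.59 degrees, less where a joint would pass 70% of its speed; a pose out of reach is approached as far as the arm can. A call with a gripper value outside its range is refused whole. The fingers move at their own pace and stop on an object; the grip force is fixed at half the most. Time passes only in rows, so rows that repeat a pose let the fingers close. It gives the time, the measured TCP pose, the force, the opening and the grip force at its end, in the units of the state.
- get_state(): the state, without advancing time (a new reading comes with each control period).
- grab_frame(name): name is "scene" or "top"; returns a dict with "image" (480x640x3 uint8, blue, green, red), "fovy" (degrees; the focal length in pixels is half the picture's height over the tangent of half this angle, whatever the lens; pixels are square), "cx", "cy" (the principal point, pixels), "distortion" ([k1, k2, p1, p2, k3] as OpenCV has them; the pictures are not rectified), "rvec" (rotation vector, rad) and "tvec" (3), from world to camera coordinates, as OpenCV has them. Camera axes: x right, y down, z forward; pixel columns grow to the right and rows downward; lengths in mm; the calibration is good to about 2 mm. A picture is of the moment at which its call begins. There is no depth.
- sign_off(): hands the job in; it is judged then, once.
Trained networks look in a picture, given as the dict that the camera call returned (one of the last four; its "shot" number tells which), for a name from the list of things; names that differ only in an ending like _2 or _b are one class to them, and where a whole thing is asked for, a point or a joint stands for the part that bears it (a point fixed in the world has none). Each returns a list of dicts, best first, with "confidence" (0 to 1); they miss things now and then, are a little off and sometimes report something else, mostly with a low value. They report only what shows in the picture. A call takes as long as a camera call.
- trace(picture, label): "region" (480x640 bool, what is visible of it) and "rect" ([left, top, width, height] in pixels, round what is visible of it).
The state is a dict: "time": time; "joint_positions": joint angles; "qvel": joint speeds; "joint_torque": joint torques, N m; "tool_pos": TCP position; "tcp_rot": TCP orientation; "contact_force": force on the tool from outside, world axes, zero at the start; "ft_torque": the same for the moment, N m; "width": finger opening in mm; "finger_force": force on a finger pad.
Only numpy, scipy, OpenCV 4.12 (cv2) and the standard library are available. Lean on these libraries where they do the work, as an engineer would, in place of code of your own. Each camera call takes 0.05 s, during which the arm holds its last target. There are 200 camera calls.

## Task

Clear the leather worker's cutting board: pull the scrap drawer under it well out, put all three wood offcuts into the drawer, including the long one lying under the low work lamp, and then push the drawer fully shut with the offcuts inside. Do not knock against the lamp, and leave the jar, the mallet and the tool tin where they are.

Things in the scene. Friction and masses are not known exactly. Their poses are not given: they have to be found in the camera images.
- cabinet: low wooden cabinet, fixed; its top is the cutting board (green mat with pale lines). 340 mm deep (x), 380 mm wide (y), 135 mm high. Origin at the centre of its underside on the bench, z up; its front, with the drawer, faces the cabinet's -x. The top plate is 20 mm thick: what lies in the drawer must stay below 115 mm above the bench to pass under it
- drawer (a joint): how far the scrap drawer is pulled out along the cabinet's -x, in m: 0 shut, 0.2 at its stop; it slides with about 2 N of friction and stays where left; it may start a little ajar
- drawer_in (a point): centre of the drawer's inner floor, 20 mm above the bench, moves with the drawer; axes as the cabinet's. Inside 292 mm (x) by 324 mm (y); side and back walls 8 mm thick, up to 80 mm above the bench; front panel 16 mm thick, up to 112 mm, its inner face 146 mm towards -x from here (flush with the cabinet's front when shut). Only the part pulled out is open from above
- drawer_handle (a point): middle of the drawer's dark steel bow handle: a round bar 12 mm thick and 120 mm long parallel to the cabinet's y, 92 mm above the bench; it stands 45 mm off the front panel's outer face (39 mm free behind the bar), with a 12 mm leg at each end
- lamp: cream work lamp, fixed. Origin on the bench below the centre of its round bell shade, z up. The shade's rim is 116 mm across and 300 mm above the bench (165 mm above the board); shade and neck rise to 400 mm. The foot (120 mm across) and post stand 200 mm out along the lamp's +x; the arm, 14 mm thick, goes from the neck up to 467 mm high at 120 mm out and down to the post
- offcut_step: pale wood offcut with a stepped top, lying flat on the board: 95 mm long (x), 44 mm wide (y); 38 mm high from x = -47 to +8 mm, 20 mm high beyond. Origin at the centre of its underside, z up
- offcut_point: pale wood offcut with one pointed end, lying flat on the board: 90 mm long (x from -43 to the point at +47 mm), 40 mm wide (y), 36 mm high. Origin at the underside, on its centreline, z up
- offcut_long: plain pale wood batten end lying flat on the board under the lamp's shade, its -x end sticking out a little: 130 mm long (x), 42 mm wide (y), 38 mm high. Origin at the centre of its underside, z up
- jar: closed glass jar, 60 mm across, 85 mm high, standing at the back of the board; to be left alone. Origin at its underside
- mallet: wooden mallet lying on the bench: head 64 mm thick and 90 mm long along x, handle 24 mm thick reaching 212 mm along its -y; to be left alone. Origin under the head's middle
- tin: open steel tin of awls, 72 mm across, 100 mm high (140 mm with the tools in it), standing on the bench; to be left alone. Origin at its underside

How it is judged (in metres and radians):
On the way, in this order (a step that is already met when the one before it is completed fails the run):
1. the drawer is pulled out by more than 100 mm (value of joint drawer above 0.1 m), for 0.1 s.
2. all three offcuts lie in the drawer, let go (x of offcut_step in the frame of drawer_in between -0.15 and 0.15 m and y of offcut_step in the frame of drawer_in between -0.168 and 0.168 m and z of offcut_step in the frame of drawer_in between -0.012 and 0.085 m and x of offcut_point in the frame of drawer_in between -0.15 and 0.15 m and y of offcut_point in the frame of drawer_in between -0.168 and 0.168 m and z of offcut_point in the frame of drawer_in between -0.012 and 0.085 m and x of offcut_long in the frame of drawer_in between -0.15 and 0.15 m and y of offcut_long in the frame of drawer_in between -0.168 and 0.168 m and z of offcut_long in the frame of drawer_in between -0.012 and 0.085 m and contact force between each of offcut_step, offcut_point, offcut_long and the fingers below 0.2 N), for 0.2 s.
At the end, for the whole second after the job is handed in: All three offcuts are inside the drawer and at rest, and the drawer is shut to within 8 mm (x of offcut_step in the frame of drawer_in between -0.15 and 0.15 m and y of offcut_step in the frame of drawer_in between -0.168 and 0.168 m and z of offcut_step in the frame of drawer_in between -0.012 and 0.085 m and x of offcut_point in the frame of drawer_in between -0.15 and 0.15 m and y of offcut_point in the frame of drawer_in between -0.168 and 0.168 m and z of offcut_point in the frame of drawer_in between -0.012 and 0.085 m and x of offcut_long in the frame of drawer_in between -0.15 and 0.15 m and y of offcut_long in the frame of drawer_in between -0.168 and 0.168 m and z of offcut_long in the frame of drawer_in between -0.012 and 0.085 m and linear speed of each of offcut_step, offcut_point, offcut_long below 0.03 m/s and value of joint drawer below 0.008 m); the robot touches nothing.
It fails at once if the lamp is knocked (more than 10 N on it) (contact force between lamp and anything else above 10 N).
It fails at once if the jar is moved by more than 30 mm (distance of jar from where it was at the start of the episode above 0.03 m).
It fails at once if the mallet is moved by more than 30 mm (distance of mallet from where it was at the start of the episode above 0.03 m).
It fails at once if the tin is moved by more than 30 mm (distance of tin from where it was at the start of the episode above 0.03 m).
It also fails if it takes over 72 s, if anything falls off the work surface, if the arm or the gripper's body presses on something with over 40 N, if the wrist force passes 120 N, or if a joint passes its speed limit or range.

## Working session

There is one attempt and no reset: what is moved stays moved. The work goes in short steps, Python scripts to look and compute and a tool call to move; the robot and the scene stay as the last step left them, time stands still between calls to the robot, and variables do not carry over. Pictures are saved under pics/ and viewed, at most 11 in all, crops included, and the job is handed in when it is done.

Besides the shell and the picture viewer there is one more tool, called after "Call:" as name(argument=value, ...), one argument or row to a line, values as JSON. step_arm: Moves the arm, as the interface text tells. Its arguments: {"type":"object","properties":{"increments":{"type":"array"}},"required":["increments"]}

```bash
mkdir -p pics; cat > h.py <<'E'
import numpy as np, cv2, pickle
from bench import get_state, grab_frame, sign_off, trace
def K(f):
    F=240/np.tan(np.radians(f["fovy"])/2); return np.array([[F,0,f["cx"]],[0,F,f["cy"]],[0,0,1.]])
def proj(f,P): return cv2.projectPoints(np.float64(P).reshape(-1,3),np.float64(f["rvec"]),np.float64(f["tvec"]),K(f),np.float64(f["distortion"]))[0].reshape(-1,2)
def ray(f,uv):
    n=cv2.undistortPoints(np.float64(uv).reshape(-1,1,2),K(f),np.float64(f["distortion"])).reshape(-1,2)
    R=cv2.Rodrigues(np.float64(f["rvec"]))[0]; d=np.c_[n,np.ones(len(n))]@R
    return -R.T@np.float64(f["tvec"]).ravel(), d
def atz(f,uv,z):
    c,d=ray(f,uv); return c+d*((z-c[2])/d[:,2])[:,None]
E
python3 - <<'E'
from h import *
s=get_state(); print({k:np.round(v,3) for k,v in s.items()})
out={}
for n in("scene","top"):
    f=grab_frame(n); cv2.imwrite(f"pics/{n}0.png",f["image"])
    print(n,f["fovy"],ray(f,[[320,240]]))
    m={}
    for l in["cabinet","drawer","drawer_handle","lamp","offcut_step","offcut_point","offcut_long","jar","mallet","tin"]:
        for r in trace(f,l)[:1]:
            print(l,round(r["confidence"],2),r["rect"],r["region"].sum()); m[l]=r["region"]
    out[n]=(f,m)
pickle.dump(out,open("o.pkl","wb"))
E
```

```text
{'time': np.float64(0.0), 'joint_positions': array([1.144, 0.378, 0.08 , 1.274, 0.   , 1.461]), 'qvel': array([ 0.   , -0.001,  0.   ,  0.002, -0.   , -0.001]), 'joint_torque': array([ 1.0000e-03, -4.6360e+01,  2.6988e+01,  2.1000e-02,  0.0000e+00,
        0.0000e+00]), 'tool_pos': array([178.834, 545.796, 230.359]), 'tcp_rot': array([ 0.158,  0.987, -0.001, -0.   ]), 'contact_force': array([ 0.58 , -0.946, -0.216]), 'ft_torque': array([ 0.009, -0.038,  0.012]), 'finger_force': np.float64(0.0), 'width': np.float64(85.087)}
scene 53.619523234574 (array([ 429.15415937, -368.31026479, 1208.27112481]), array([[ 0.08671966,  0.27829909, -0.95684703]]))
cabinet 0.63 [215.8, 80.8, 186.7, 182.3] 20453
drawer 0.82 [252.9, 195.9, 150.9, 66.8] 4208
drawer_handle 0.76 [251.3, 198.4, 149.3, 65.3] 3932
lamp 0.81 [261.2, 0.0, 51.6, 99.2] 2528
offcut_step 0.66 [262.0, 161.9, 33.3, 43.5] 781
offcut_point 0.66 [332.7, 146.7, 25.4, 42.8] 638
offcut_long 0.65 [286.8, 93.3, 16.8, 45.3] 779
jar 0.61 [334.3, 73.9, 19.4, 40.6] 825
mallet 0.67 [384.1, 348.8, 44.8, 115.5] 1957
tin 0.71 [319.4, 383.3, 34.2, 34.9] 864
top 43.02202377244737 (array([ 349.39879204,  -21.64278834, 1280.92926483]), array([[ 0.15666904, -0.04317661, -0.98686883]]))
cabinet 0.58 [92.1, 120.1, 230.5, 207.8] 31732
drawer 0.78 [269.7, 136.2, 56.4, 189.1] 4328
drawer_handle 0.83 [269.0, 135.9, 59.1, 192.8] 4442
lamp 0.9 [0.2, 139.6, 148.1, 88.0] 6795
offcut_step 0.76 [197.8, 242.0, 52.4, 36.4] 1304
offcut_point 0.62 [214.7, 163.4, 49.4, 29.5] 1061
offcut_long 0.8 [135.1, 201.9, 41.3, 36.0] 826
jar 0.84 [126.0, 116.4, 36.2, 40.7] 1127
mallet 0.96 [447.3, 183.1, 105.3, 75.6] 2299
tin 0.6 [450.9, 282.3, 53.4, 35.6] 1446
```

View pics/scene0.png

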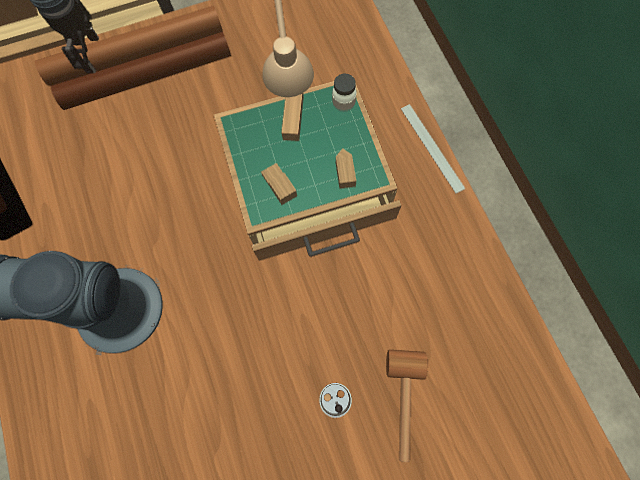

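View pics/top0.png

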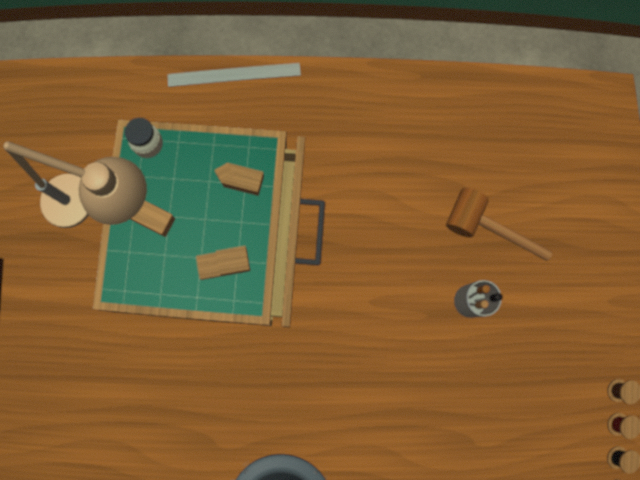

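```bash
cat > fit.py <<'E'
from h import *
from scipy.optimize import minimize, least_squares
SH={"offcut_step":[([(-47.5,-22),(8,-22),(8,22),(-47.5,22)],38),([(-47.5,-22),(47.5,-22),(47.5,22),(-47.5,22)],20)],
"offcut_point":[([(-43,-20),(27,-20),(47,0),(27,20),(-43,20)],36)],
"offcut_long":[([(-65,-21),(65,-21),(65,21),(-65,21)],38)]}
def world(p,q): # p x,y,z,yaw
    c,s=np.cos(p[3]),np.sin(p[3]); q=np.float64(q).reshape(-1,3)
    return q@np.array([[c,s,0],[-s,c,0],[0,0,1]])+np.array(p[:3])
def sil(f,n,p):
    m=np.zeros((480,640),np.uint8)
    for poly,h in SH[n]:
        P=[(x,y,z) for x,y in poly for z in(0,h)]
        hull=cv2.convexHull(np.float32(proj(f,world(p,P))))
        cv2.fillConvexPoly(m,np.int32(np.round(hull*16)),1,cv2.LINE_8,4)
    return m>0
def fit(views,n,p0,occ=()):
    def cost(p):
        e=0
        for f,m in views:
            if n not in m: continue
            vis=np.ones((480,640),bool)
            for o in occ:
                if o in m: vis&=~m[o]
            a=sil(f,n,p)&vis; b=m[n]&vis
            e+=1-(a&b).sum()/max(1,(a|b).sum())
        return e+((p[2]-135)/60)**2*.05
    best=None
    for y in np.arange(0,2*np.pi,np.pi/6):
        q=np.array(list(p0)+[y]); r=minimize(cost,q,method="Nelder-Mead",options=dict(initial_simplex=q+np.vstack([np.zeros(4),np.diag([15,15,8,.3])]),maxiter=150))
        if best is None or r.fun<best.fun: best=r
    r=minimize(cost,best.x,method="Nelder-Mead",options=dict(initial_simplex=best.x+np.vstack([np.zeros(4),np.diag([6,6,5,.1])])))
    return r.x,r.fun
E
python3 - <<'E'
from fit import *
o=pickle.load(open("o.pkl","rb")); V=[o["scene"],o["top"]]
fs,ft=V[0][0],V[1][0]
C=[(170,-190,135),(170,190,135),(-170,190,135),(-170,-190,135)]
# order: back-left.. label by world: cabinet +x = world +y ; cabinet +y = world -x?
# front faces world -y => cabinet x = world y, cabinet y = world -x
us=np.array([(357,80),(215,115),(250,230),(397,187)]);ut=np.array([(118,121),(93,308),(270,323),(287,133)])
print("s",atz(fs,us,135)[:,:2].round(),"t",atz(ft,ut,135)[:,:2].round())
def res(p): 
    Q=world([p[0],p[1],0,p[2]],C); return np.r_[(proj(fs,Q)-us)[1:].ravel(),(proj(ft,Q)-ut).ravel()]
r=least_squares(res,[400,500,1.5]); print("cab",r.x,r.fun.round(1))
for n in SH:
    a=V[1][1][n]; v,u=np.nonzero(a); p0=atz(ft,[[u.mean(),v.mean()]],165)[0]; p0[2]=135
    print(n,p0,*fit(V,n,p0,("lamp","jar")))
for f,u in((fs,(288,72)),(ft,(113,190))): print("shade",atz(f,[u],300),atz(f,[u],330))
print("foot",atz(ft,[(65,200)],10))
# handle bar ends top (321,202),(319,263); scene (310,254),(358,239)
print("hand",atz(ft,[(321,202),(319,263)],92),atz(fs,[(310,252),(357,239)],92))
print("panel",atz(ft,[(304,138),(288,326)],112),atz(fs,[(257,256),(400,217)],60))
print("jar",atz(ft,[(139,131)],85),atz(fs,[(344,82)],85+0), "mallet",atz(ft,[(468,212),(550,257)],30),"tin",atz(ft,[(485,299)],100))
E
```

```text
s [[778. 318.]
 [398. 357.]
 [381.  29.]
 [751.   0.]] t [[767. 334.]
 [394. 359.]
 [373.  21.]
 [744.  -5.]]
cab [572.25456672 178.63389789   1.50528482] [-2.  -0.6 -2.7  4.1  0.7  1.3 -0.5 -2.7 -0.7  0.2 -0.4  0.7 -0.9 -3.3]
offcut_step [481.8704656  107.14247918 135.        ] [483.88280685 111.31136448 134.93326315   1.72602783] 0.12603585871807363
offcut_point [642.55808913  81.26827622 135.        ] [646.73724777  86.34182318 135.00000084   1.30147677] 0.13241736360015932
offcut_long [562.87203277 241.17413843 135.        ] [581.31110945 276.69818274 134.08723928   1.12680905] 0.17298037586167878
shade [[588.3855646  289.77484022 300.        ]] [[583.12618551 268.03843067 330.        ]]
shade [[585.08772769 282.37310392 300.        ]] [[577.87959523 273.07531141 330.        ]]
foot [[631.87635301 479.64100604  10.        ]]
hand [[615.11929015 -75.17885665  92.        ]
 [492.31282529 -71.9929945   92.        ]] [[496.55916015 -63.07104019  92.        ]
 [615.69225263 -74.93019594  92.        ]]
panel [[741.87977754 -39.39992108 112.        ]
 [368.11275463 -12.87589717 112.        ]] [[371.69162104 -14.89072325  60.        ]
 [746.04107494 -52.92446237  60.        ]]
jar [[763.18380986 303.12084313  85.        ]] [[758.21350134 357.7415468   85.        ]] mallet [[ 612.91142592 -393.23678507   30.        ]
 [ 517.45000073 -574.63722973   30.        ]] tin [[ 422.75406279 -402.07777283  100.        ]]
```

Scene: the cabinet's drawer faces world −y and is about 35 mm ajar. The bar spans top pixels (321,202)–(319,263), the shade is at (113,190), and the long batten's end sticks out at (172,230). The step offcut is at (223,262) and the point offcut at (240,178).

```bash
cat > go.py <<'E'
from h import *
from scipy.spatial.transform import Rotation as R
def go(x,y,z,yaw,tilt=0,phi=0,s=None):
    s=s or get_state(); R0=R.from_quat(s["tcp_rot"]); p=s["tool_pos"]
    c=[]
    for k in(0,np.pi):
        Y=np.array([np.cos(yaw+k),np.sin(yaw+k),0]); Z=np.array([np.sin(tilt)*np.cos(phi),np.sin(tilt)*np.sin(phi),-np.cos(tilt)])
        Rt=R.from_matrix(np.c_[np.cross(Y,Z),Y,Z]); c.append(((R0.inv()*Rt).as_rotvec(),Rt))
    c.sort(key=lambda v:np.linalg.norm(v[0])); rv,Rt=c[0]
    print("shift",R0.inv().apply(np.array([x,y,z])-p).round(1),"rot",rv.round(3))
    return dict(tcp_rot=Rt.as_quat(),tool_pos=np.array([x,y,z],float))
E
python3 - <<'E'
from go import *
s=go(555,-71,200,1.505); go(555,-71,75,1.505,s=s)
print(get_state()["joint_positions"].round(2))
E
```

```text
shift [-549.5 -469.6   31.3] rot [ 0.     0.    -0.251]
shift [  0.   0. 125.] rot [0. 0. 0.]
[1.14 0.38 0.08 1.27 0.   1.46]
```

Call:
step_arm(
  increments=[
    [[-549.5, -469.6, 0], [0, 0, -0.251], 0.5],
    [[-549.5, -469.6, 0], [0, 0, -0.251], 0.5],
    [[-549.5, -469.6, 0], [0, 0, -0.251], 0.5],
    [[-549.5, -469.6, 0], [0, 0, -0.251], 0.5],
    [[-549.5, -469.6, 0], [0, 0, -0.251], 0.5],
    [[-549.5, -469.6, 0], [0, 0, -0.251], 0.5],
    [[-549.5, -469.6, 0], [0, 0, -0.251], 0.5],
    [[-549.5, -469.6, 0], [0, 0, -0.251], 0.5],
    [[-549.5, -469.6, 0], [0, 0, -0.251], 0.5],
    [[-549.5, -469.6, 0], [0, 0, -0.251], 0.5],
    [[-549.5, -469.6, 0], [0, 0, -0.251], 0.5],
    [[-549.5, -469.6, 0], [0, 0, -0.251], 0.5],
    [[-549.5, -469.6, 0], [0, 0, -0.251], 0.5],
    [[-549.5, -469.6, 0], [0, 0, -0.251], 0.5],
    [[-549.5, -469.6, 0], [0, 0, -0.251], 0.5],
    [[-549.5, -469.6, 0], [0, 0, -0.251], 0.5],
    [[-549.5, -469.6, 0], [0, 0, -0.251], 0.5],
    [[-549.5, -469.6, 0], [0, 0, -0.251], 0.5],
  ],
)

```text
time: 2.9
tool_pos: [554.3, -70.0, 231.3]
tcp_rot: [0.032, 0.999, 0.0, -0.0]
contact_force: [-0.1, -0.7, 0.5]
width: 42.7
finger_force: 0.0
```

Call:
step_arm(
  increments=[
    [[0, 0, 50], [0, 0, 0], 0.5],
    [[0, 0, 90], [0, 0, 0], 0.5],
    [[0, 0, 115], [0, 0, 0], 0.5],
    [[0, 0, 135], [0, 0, 0], 0.5],
    [[0, 0, 156], [0, 0, 0], 0.5],
    [[0, 0, 156], [0, 0, 0], 0.5],
    [[0, 0, 156], [0, 0, 0], 0],
    [[0, 0, 156], [0, 0, 0], 0],
    [[0, 0, 156], [0, 0, 0], 0],
    [[0, 0, 156], [0, 0, 0], 0],
    [[0, 0, 156], [0, 0, 0], 0],
  ],
)

```text
time: 4.0
tool_pos: [555.9, -71.1, 77.0]
tcp_rot: [0.033, 0.999, -0.0, 0.001]
contact_force: [-3.8, 1.2, 7.6]
width: 10.0
finger_force: 58.7
```

Call:
step_arm(
  increments=[
    [[0, -10, 0], [0, 0, 0], 0],
    [[0, -25, 0], [0, 0, 0], 0],
    [[0, -45, 0], [0, 0, 0], 0],
    [[0, -65, 0], [0, 0, 0], 0],
    [[0, -85, 0], [0, 0, 0], 0],
    [[0, -105, 0], [0, 0, 0], 0],
    [[0, -125, 0], [0, 0, 0], 0],
    [[0, -140, 0], [0, 0, 0], 0],
    [[0, -150, 0], [0, 0, 0], 0],
    [[0, -153, 0], [0, 0, 0], 0],
    [[0, -153, 0], [0, 0, 0], 0],
    [[0, -153, 0], [0, 0, 0], 0.5],
    [[0, -153, 0], [0, 0, 0], 0.5],
    [[0, -153, 0], [0, 0, 0], 0.5],
    [[0, -153, -60], [0, 0, 0], 0.5],
    [[0, -153, -120], [0, 0, 0], 0.5],
    [[0, -153, -160], [0, 0, 0], 0.5],
    [[0, -153, -160], [0, 0, 0], 0.5],
  ],
)

```text
time: 5.8
tool_pos: [547.9, -224.9, 242.2]
tcp_rot: [0.033, 0.999, -0.002, 0.005]
contact_force: [1.4, 0.4, 0.6]
width: 42.6
finger_force: 0.0
```

```bash
python3 - <<'E'
from go import *
f=grab_frame("top"); g=grab_frame("scene"); cv2.imwrite("pics/t1.png",np.vstack([f["image"][100:400,0:560],g["image"][60:360,150:630][:, :480].copy() if 0 else cv2.copyMakeBorder(g["image"][60:350,150:630],0,0,0,80,0)]))
s=get_state();print(s["tool_pos"],s["joint_positions"].round(2))
def piece(x,y,yaw,off):
    px,py=x+off*np.cos(yaw),y+off*np.sin(yaw)
    s=go(px,py,230,yaw-np.pi/2); go(px,py,144,yaw-np.pi/2,s=s)
piece(484,111.5,1.726,-12); piece(646,85.5,1.30,-5)
E
```

```text
[ 546.69492291 -224.33594768  237.97805101] [-0.5   0.4   0.14  1.3   0.   -0.43]
shift [ 81.9 319.3   6.8] rot [0.002 0.006 1.35 ]
shift [ 0.  0. 86.] rot [0. 0. 0.]
shift [-77.8 310.8   7.7] rot [-0.006  0.003 -1.365]
shift [ 0.  0. 86.] rot [0. 0. 0.]
```

View pics/t1.png

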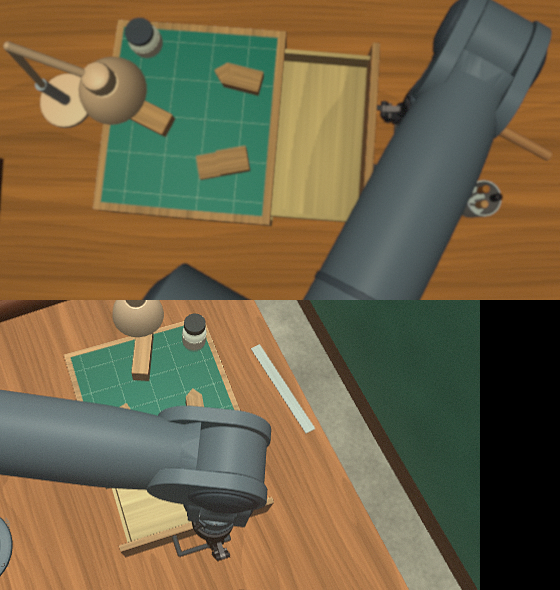

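The drawer is out about 185 mm, with its front edge at x≈370 in the crop. The offcuts have not moved and the gripper is free of the bar. Next, the step offcut.

Call:
step_arm(
  increments=[
    [[82, 319, 7], [0.002, 0.006, 1.35], 1],
    [[82, 319, 7], [0.002, 0.006, 1.35], 1],
    [[82, 319, 7], [0.002, 0.006, 1.35], 1],
    [[82, 319, 7], [0.002, 0.006, 1.35], 1],
    [[82, 319, 7], [0.002, 0.006, 1.35], 1],
    [[82, 319, 7], [0.002, 0.006, 1.35], 1],
    [[82, 319, 7], [0.002, 0.006, 1.35], 1],
    [[82, 319, 7], [0.002, 0.006, 1.35], 1],
    [[82, 319, 7], [0.002, 0.006, 1.35], 1],
    [[82, 319, 7], [0.002, 0.006, 1.35], 1],
    [[82, 319, 7], [0.002, 0.006, 1.35], 1],
    [[82, 319, 7], [0.002, 0.006, 1.35], 1],
    [[82, 319, 7], [0.002, 0.006, 1.35], 1],
  ],
)

```text
time: 7.2
tool_pos: [483.6, 99.9, 227.4]
tcp_rot: [0.65, 0.76, -0.001, -0.003]
contact_force: [-0.5, 0.3, -0.4]
width: 85.4
finger_force: 0.0
```

```bash
python3 - <<'E'
from go import *
print(get_state()["tool_pos"],get_state()["joint_positions"].round(2))
y=1.726; s=go(484-12*np.cos(y),111.5-12*np.sin(y),141,y-np.pi/2)
# then lift and place
s["tool_pos"][2]=200; t=go(458,-70,170,1.505-np.pi/2,s=s); go(458,-70,36,1.505-np.pi/2,s=s)
E
```

```text
[483.55481374  99.89274615 227.35013535] [ 0.07  0.22 -0.15  1.21  0.    1.49]
shift [-0.9  2.8 86.3] rot [-0.007 -0.003  0.001]
shift [-163.3  -53.7   30. ] rot [0.    0.    0.221]
shift [-163.3  -53.7  164. ] rot [0.    0.    0.221]
```

Call:
step_arm(
  increments=[
    [[-1, 3, 45], [-0.007, -0.003, 0], 1],
    [[-1, 3, 70], [-0.007, -0.003, 0], 1],
    [[-1, 3, 86], [-0.007, -0.003, 0], 1],
    [[-1, 3, 86], [-0.007, -0.003, 0], 1],
    [[-1, 3, 86], [-0.007, -0.003, 0], 0],
    [[-1, 3, 86], [-0.007, -0.003, 0], 0],
    [[-1, 3, 86], [-0.007, -0.003, 0], 0],
    [[-1, 3, 86], [-0.007, -0.003, 0], 0],
    [[-1, 3, 86], [-0.007, -0.003, 0], 0],
    [[-1, 3, 60], [-0.007, -0.003, 0], 0],
    [[-1, 3, 20], [-0.007, -0.003, 0], 0],
    [[-1, 3, 20], [-0.007, -0.003, 0], 0],
  ],
)

```text
time: 8.4
tool_pos: [490.4, 99.8, 213.4]
tcp_rot: [0.65, 0.76, 0.004, 0.004]
contact_force: [1.3, -0.5, 0.0]
width: 43.1
finger_force: 60.8
```

```bash
python3 - <<'E'
from go import *
s=go(458,-70,200,1.505-np.pi/2); go(458,-70,36,1.505-np.pi/2)
t=dict(tool_pos=np.array([458,-70,200.]),tcp_rot=s["tcp_rot"]);y=1.30;go(646-5*np.cos(y),85.5-5*np.sin(y),230,y-np.pi/2,s=t)
E
```

```text
shift [-162.8  -58.3   12.8] rot [ 0.011 -0.001  0.221]
shift [-162.7  -60.2  176.8] rot [ 0.011 -0.001  0.221]
shift [162.6 176.4 -30. ] rot [0.    0.    0.205]
```

Call:
step_arm(
  increments=[
    [[-40, -15, 10], [0.011, 0, 0.1], 0],
    [[-80, -30, 13], [0.011, 0, 0.2], 0],
    [[-125, -45, 13], [0.011, 0, 0.221], 0],
    [[-163, -59, 13], [0.011, 0, 0.221], 0],
    [[-163, -59, 13], [0.011, 0, 0.221], 0],
    [[-163, -59, 60], [0.011, 0, 0.221], 0],
    [[-163, -60, 110], [0.011, 0, 0.221], 0],
    [[-163, -60, 150], [0.011, 0, 0.221], 0],
    [[-163, -60, 170], [0.011, 0, 0.221], 0],
    [[-163, -60, 182], [0.011, 0, 0.221], 0],
    [[-163, -60, 182], [0.011, 0, 0.221], 0],
    [[-163, -60, 182], [0.011, 0, 0.221], 0.8],
    [[-163, -60, 182], [0.011, 0, 0.221], 0.8],
    [[-163, -60, 182], [0.011, 0, 0.221], 0.8],
    [[-163, -60, 140], [0.011, 0, 0.221], 0.8],
    [[-163, -60, 90], [0.011, 0, 0.221], 0.8],
    [[-163, -60, 40], [0.011, 0, 0.221], 0.8],
    [[-163, -60, -15], [0.011, 0, 0.221], 1],
    [[-163, -60, -15], [0.011, 0, 0.221], 1],
  ],
)

```text
time: 10.3
tool_pos: [456.2, -71.7, 229.3]
tcp_rot: [0.73, 0.683, -0.001, 0.001]
contact_force: [0.7, -0.0, -1.0]
width: 85.4
finger_force: 0.0
```

```bash
python3 - <<'E'
from go import *
y=1.30;s=go(646-5*np.cos(y),85.5-5*np.sin(y),228,y-np.pi/2)
E
```

```text
shift [164.4 178.    1.1] rot [0.002 0.003 0.205]
```

Call:
step_arm(
  increments=[
    [[33, 36, 1], [0, 0, 0.1], 1],
    [[66, 72, 1], [0, 0, 0.2], 1],
    [[99, 108, 1], [0, 0, 0.205], 1],
    [[132, 144, 1], [0, 0, 0.205], 1],
    [[164, 178, 1], [0, 0, 0.205], 1],
    [[164, 178, 1], [0, 0, 0.205], 1],
    [[164, 178, 1], [0, 0, 0.205], 1],
  ],
)

```text
time: 11.0
tool_pos: [640.9, 81.8, 218.2]
tcp_rot: [0.796, 0.606, -0.005, -0.004]
contact_force: [-0.4, -0.5, -0.3]
width: 85.5
finger_force: 0.0
```

```bash
python3 - <<'E'
from go import *
print(get_state()["tool_pos"])
y=1.30;go(646-5*np.cos(y),85.5-5*np.sin(y),141,y-np.pi/2)
f=grab_frame("top"); cv2.imwrite("pics/t2.png",f["image"])
E
```

```text
[640.89265171  81.75905313 218.19289767]
shift [ 0.3  4.8 77.1] rot [-0.012  0.004  0.001]
```

View pics/t2.png

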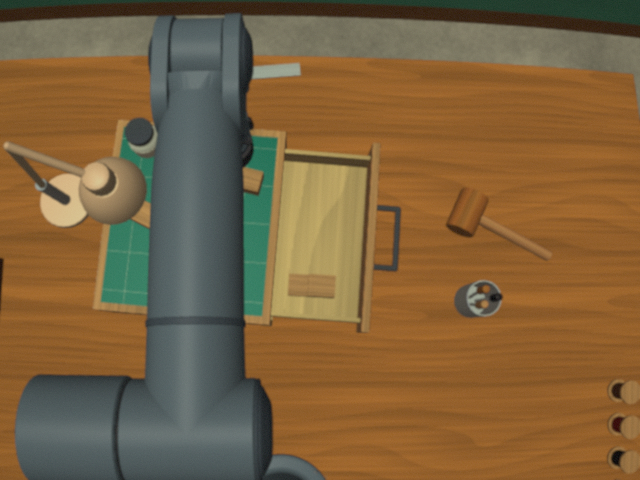

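The step offcut lies in the drawer at (312,286), and the arm is clear of the lamp. Now the pointed one.

Call:
step_arm(
  increments=[
    [[0, 5, 40], [-0.012, 0.004, 0], 1],
    [[0, 5, 65], [-0.012, 0.004, 0], 1],
    [[0, 5, 77], [-0.012, 0.004, 0], 1],
    [[0, 5, 77], [-0.012, 0.004, 0], 1],
    [[0, 5, 77], [-0.012, 0.004, 0], 0],
    [[0, 5, 77], [-0.012, 0.004, 0], 0],
    [[0, 5, 77], [-0.012, 0.004, 0], 0],
    [[0, 5, 77], [-0.012, 0.004, 0], 0],
    [[0, 5, 77], [-0.012, 0.004, 0], 0],
    [[0, 5, 50], [-0.012, 0.004, 0], 0],
    [[0, 5, 10], [-0.012, 0.004, 0], 0],
    [[0, 5, 10], [-0.012, 0.004, 0], 0],
  ],
)

```text
time: 12.25
tool_pos: [649.2, 80.0, 216.6]
tcp_rot: [0.796, 0.605, 0.006, 0.004]
contact_force: [1.1, -0.1, -0.3]
width: 39.1
finger_force: 61.4
```

```bash
python3 - <<'E'
from go import *
go(648,-83,200,1.505-np.pi/2); go(648,-83,30,1.505-np.pi/2)
E
```

```text
shift [-157.5   42.3   16.4] rot [ 0.013 -0.003 -0.205]
shift [-158.2   40.1  186.4] rot [ 0.013 -0.003 -0.205]
```

Call:
step_arm(
  increments=[
    [[-40, 11, 10], [0.013, 0, -0.1], 0],
    [[-80, 22, 16], [0.013, 0, -0.2], 0],
    [[-120, 32, 16], [0.013, 0, -0.205], 0],
    [[-158, 42, 16], [0.013, 0, -0.205], 0],
    [[-158, 42, 16], [0.013, 0, -0.205], 0],
    [[-158, 42, 60], [0.013, 0, -0.205], 0],
    [[-158, 41, 110], [0.013, 0, -0.205], 0],
    [[-158, 40, 150], [0.013, 0, -0.205], 0],
    [[-158, 40, 172], [0.013, 0, -0.205], 0],
    [[-158, 40, 185], [0.013, 0, -0.205], 0],
    [[-158, 40, 185], [0.013, 0, -0.205], 0],
    [[-158, 40, 185], [0.013, 0, -0.205], 0.8],
    [[-158, 40, 185], [0.013, 0, -0.205], 0.8],
    [[-158, 40, 185], [0.013, 0, -0.205], 0.8],
    [[-158, 40, 140], [0.013, 0, -0.205], 0.8],
    [[-158, 40, 90], [0.013, 0, -0.205], 0.8],
    [[-158, 40, 40], [0.013, 0, -0.205], 0.8],
    [[-158, 40, -15], [0.013, 0, -0.205], 1],
    [[-158, 40, -15], [0.013, 0, -0.205], 1],
  ],
)

```text
time: 14.15
tool_pos: [646.1, -83.8, 233.1]
tcp_rot: [0.73, 0.683, 0.001, 0.001]
contact_force: [0.6, -0.6, 0.9]
width: 85.5
finger_force: 0.0
```

```bash
python3 - <<'E'
from fit import *
from go import *
V=[]
for n in("scene","top"):
    f=grab_frame(n); m={}
    for l in("offcut_long","lamp","offcut_point"):
        for r in trace(f,l)[:1]: m[l]=r["region"]; print(n,l,r["rect"],round(r["confidence"],2))
    V.append((f,m)); 
cv2.imwrite("pics/s3.png",np.hstack([cv2.resize(V[0][0]["image"][30:180,220:420],(400,300)),cv2.resize(V[1][0]["image"][110:260,70:270],(400,300))]))
p,c=fit(V,"offcut_long",[575,265,135],("lamp",)); print(p,c)
print(fit(V[:1],"offcut_long",[575,265,135],("lamp",)),fit(V[1:],"offcut_long",[575,265,135],("lamp",)))
print(get_state()["tool_pos"],get_state()["joint_positions"].round(2))
E
```

```text
scene lamp [264.1, 2.2, 50.2, 81.0] 0.57
scene offcut_point [356.5, 226.6, 26.2, 36.4] 0.87
top offcut_long [130.2, 201.3, 44.9, 37.8] 0.67
top lamp [5.8, 139.7, 141.5, 89.2] 0.93
[581.63951622 275.33333265 125.86323342   1.12410414] 0.030112680837557904
(array([575., 265., 135.,   0.]), np.float64(0.0)) (array([581.63951622, 275.33333265, 125.86323342,   1.12410414]), np.float64(0.030112680837557904))
[641.2058765  -82.87134137 223.03311317] [-0.23  0.55  0.33  1.36  0.    1.41]
```

View pics/s3.png

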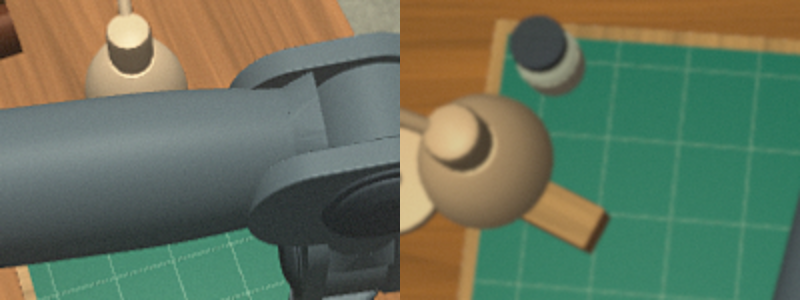

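The batten has not moved: its free end is at about (170,228) in the top view, matching the fit. I'll approach it with a tilt of about 35°, leaning away from the lamp.

```bash
python3 - <<'E'
from go import *
s=go(535.9,181.6,244,1.125-np.pi/2,.61,1.125); go(565.5,243.7,146,1.125-np.pi/2,.61,1.125,s=s)
E
```

```text
shift [ 257.  -122.8  -18.6] rot [-0.129  0.602  0.364]
shift [ 2.000e-01 -1.000e-01  1.197e+02] rot [ 0. -0.  0.]
```

Call:
step_arm(
  increments=[
    [[32, -15, -18], [-0.02, 0.08, 0.05], 1],
    [[64, -31, -19], [-0.04, 0.18, 0.11], 1],
    [[96, -46, -19], [-0.06, 0.28, 0.17], 1],
    [[128, -61, -19], [-0.08, 0.38, 0.23], 1],
    [[160, -77, -19], [-0.1, 0.48, 0.29], 1],
    [[192, -92, -19], [-0.12, 0.56, 0.34], 1],
    [[225, -108, -19], [-0.129, 0.602, 0.364], 1],
    [[257, -123, -19], [-0.129, 0.602, 0.364], 1],
    [[257, -123, -19], [-0.129, 0.602, 0.364], 1],
    [[257, -123, -19], [-0.129, 0.602, 0.364], 1],
    [[257, -123, -19], [-0.129, 0.602, 0.364], 1],
  ],
)

```text
time: 15.65
tool_pos: [537.1, 180.8, 245.7]
tcp_rot: [0.807, 0.509, 0.255, -0.159]
contact_force: [0.3, 0.0, -0.2]
width: 85.5
finger_force: 0.0
```

```bash
python3 - <<'E'
from go import *
print(get_state()["tool_pos"],get_state()["joint_positions"].round(2))
go(565.5,243.7,146,1.125-np.pi/2,.61,1.125)
f=grab_frame("scene"); g=grab_frame("top"); cv2.imwrite("pics/s4.png",np.hstack([cv2.resize(f["image"][0:260,140:440],(400,347)),cv2.resize(g["image"][60:320,0:300],(400,347))]))
E
```

```text
[537.06278222 180.77516344 245.68258604] [-0.09  0.1  -0.4   0.83  0.57  1.99]
shift [ -0.5  -1.9 121.2] rot [ 0.004 -0.     0.001]
```

View pics/s4.png

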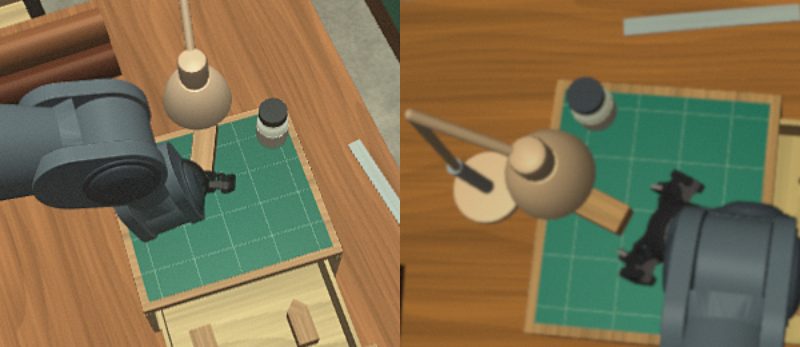

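Call:
step_arm(
  increments=[
    [[0, -2, 40], [0.004, 0, 0], 1],
    [[0, -2, 75], [0.004, 0, 0], 1],
    [[0, -2, 100], [0.004, 0, 0], 1],
    [[0, -2, 113], [0.004, 0, 0], 1],
    [[0, -2, 121], [0.004, 0, 0], 1],
    [[0, -2, 121], [0.004, 0, 0], 1],
    [[0, -2, 121], [0.004, 0, 0], 0],
    [[0, -2, 121], [0.004, 0, 0], 0],
    [[0, -2, 121], [0.004, 0, 0], 0],
    [[0, -2, 121], [0.004, 0, 0], 0],
    [[0, -2, 121], [0.004, 0, 0], 0],
  ],
)

```text
time: 16.85
tool_pos: [566.1, 244.2, 148.0]
tcp_rot: [0.806, 0.509, 0.255, -0.16]
contact_force: [-1.2, -4.4, 5.7]
width: 41.3
finger_force: 62.3
```

Gripped at 41 mm. Drag it out 110 mm, release and back off along the tool axis.

Call:
step_arm(
  increments=[
    [[-7, 0, -8], [0, 0, 0], 0],
    [[-20, 0, -16], [0, 0, 0], 0],
    [[-35, 0, -26], [0, 0, 0], 0],
    [[-50, 0, -37], [0, 0, 0], 0],
    [[-65, 0, -47], [0, 0, 0], 0],
    [[-80, 0, -57], [0, 0, 0], 0],
    [[-89, 0, -63], [0, 0, 0], 0],
    [[-89, 0, -63], [0, 0, 0], 0],
    [[-89, 0, -63], [0, 0, 0], 1],
    [[-89, 0, -63], [0, 0, 0], 1],
    [[-89, 0, -63], [0, 0, 0], 1],
    [[-89, 0, -100], [0, 0, 0], 1],
    [[-89, 0, -140], [0, 0, 0], 1],
    [[-89, 0, -165], [0, 0, 0], 1],
    [[-89, 0, -165], [0, 0, 0], 1],
  ],
)

```text
time: 18.35
tool_pos: [495.0, 91.9, 233.9]
tcp_rot: [0.806, 0.509, 0.256, -0.158]
contact_force: [0.1, 0.0, -0.4]
width: 85.5
finger_force: 0.0
```

```bash
python3 - <<'E'
from fit import *
from go import *
V=[]
for n in("scene","top"):
    f=grab_frame(n); m={}
    for r in trace(f,"offcut_long")[:2]: m.setdefault("offcut_long",r["region"]); print(n,r["rect"],round(r["confidence"],2),r["region"].sum())
    V.append((f,m)); 
cv2.imwrite("pics/s5.png",np.hstack([cv2.resize(V[0][0]["image"][0:260,140:440],(400,347)),cv2.resize(V[1][0]["image"][60:320,0:300],(400,347))]))
print(get_state()["tool_pos"],get_state()["joint_positions"].round(2))
pickle.dump(V,open("v.pkl","wb"))
go(534,177,235,1.125-np.pi/2)
E
```

```text
scene [281.9, 128.4, 16.9, 45.8] 0.61 855
top [153.7, 210.5, 71.8, 55.3] 0.78 1651
[492.48859932  94.04677306 229.66886122] [-0.31  0.08 -0.46  0.94  0.6   1.73]
shift [79.1  1.9 48.8] rot [-0.002 -0.61   0.002]
```

View pics/s5.png

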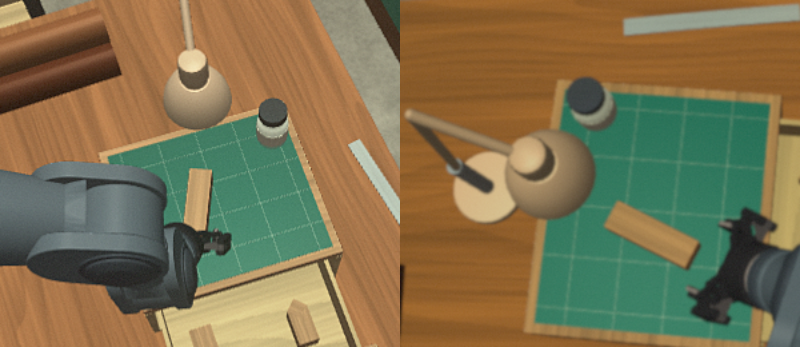

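The batten is clear of the shade and lies flat.

```bash
python3 - <<'E'
from fit import *
from go import *
V=pickle.load(open("v.pkl","rb"))
p,c=fit(V[1:],"offcut_long",[534,177,135]); print(p,c)
w=p[3]-(np.pi if np.cos(p[3]-1.125)<0 else 0); x,y=p[0]-30*np.cos(w),p[1]-30*np.sin(w)
print(x,y,w); s=go(x,y,235,w-np.pi/2); go(x,y,141,w-np.pi/2,s=s)
E
```

```text
[530.76498986 175.11065055 132.22541599   1.10799818] 0.06529966482547694
517.3713802786957 148.2664477821467 1.1079981794298095
shift [51.9 -0.8 29.8] rot [-0.007 -0.61   0.019]
shift [ 0.  0. 94.] rot [0. 0. 0.]
```

Call:
step_arm(
  increments=[
    [[15, -1, 0], [-0.002, -0.13, 0.01], 1],
    [[30, -1, 10], [-0.004, -0.26, 0.015], 1],
    [[45, -1, 20], [-0.006, -0.39, 0.019], 1],
    [[52, -1, 30], [-0.007, -0.52, 0.019], 1],
    [[52, -1, 30], [-0.007, -0.61, 0.019], 1],
    [[52, -1, 30], [-0.007, -0.61, 0.019], 1],
    [[52, -1, 30], [-0.007, -0.61, 0.019], 1],
    [[52, -1, 30], [-0.007, -0.61, 0.019], 1],
  ],
)

```text
time: 19.35
tool_pos: [517.2, 147.2, 235.5]
tcp_rot: [0.851, 0.525, 0.001, -0.0]
contact_force: [0.3, 0.3, -0.1]
width: 85.8
finger_force: 0.0
```

```bash
python3 - <<'E'
from go import *
w=1.108; print(get_state()["tool_pos"],get_state()["joint_positions"].round(2))
go(517.4,148.3,142,w-np.pi/2)
E
```

```text
[517.23756236 147.24164248 235.50279465] [ 0.16  0.3  -0.02  1.25  0.    2.19]
shift [ 0.9 -0.4 93.5] rot [ 0.    -0.001 -0.002]
```

Call:
step_arm(
  increments=[
    [[1, 0, 40], [0, 0, 0], 1],
    [[1, 0, 70], [0, 0, 0], 1],
    [[1, 0, 93], [0, 0, 0], 1],
    [[1, 0, 93], [0, 0, 0], 1],
    [[1, 0, 93], [0, 0, 0], 0],
    [[1, 0, 93], [0, 0, 0], 0],
    [[1, 0, 93], [0, 0, 0], 0],
    [[1, 0, 93], [0, 0, 0], 0],
    [[1, 0, 93], [0, 0, 0], 0],
    [[1, 0, 70], [0, 0, 0], 0],
    [[1, 0, 40], [0, 0, 0], 0],
    [[1, 0, 15], [0, 0, 0], 0],
    [[1, 0, 15], [0, 0, 0], 0],
  ],
)

```text
time: 20.65
tool_pos: [520.9, 149.2, 225.2]
tcp_rot: [0.851, 0.526, 0.004, 0.002]
contact_force: [0.2, 1.1, -1.7]
width: 41.1
finger_force: 61.5
```

```bash
python3 - <<'E'
from go import *
go(551,-101,200,1.505-np.pi/2); go(551,-101,30,1.505-np.pi/2)
E
```

```text
shift [-210.5  138.6   25.2] rot [ 0.008 -0.004 -0.398]
shift [-211.3  137.3  195.2] rot [ 0.008 -0.004 -0.398]
```

Call:
step_arm(
  increments=[
    [[-42, 28, 5], [0.008, -0.004, -0.1], 0],
    [[-84, 55, 5], [0.008, -0.004, -0.2], 0],
    [[-126, 83, 10], [0.008, -0.004, -0.3], 0],
    [[-168, 111, 15], [0.008, -0.004, -0.398], 0],
    [[-211, 138, 25], [0.008, -0.004, -0.398], 0],
    [[-211, 138, 25], [0.008, -0.004, -0.398], 0],
    [[-211, 138, 25], [0.008, -0.004, -0.398], 0],
    [[-211, 138, 70], [0.008, -0.004, -0.398], 0],
    [[-211, 138, 115], [0.008, -0.004, -0.398], 0],
  ],
)

```text
time: 21.55
tool_pos: [549.4, -100.7, 106.6]
tcp_rot: [0.729, 0.684, -0.002, 0.0]
contact_force: [0.3, -0.5, -2.1]
width: 40.9
finger_force: 61.5
```

```bash
python3 - <<'E'
from go import *
print(get_state()["tool_pos"],get_state()["width"]); go(551,-101,30,1.505-np.pi/2)
f=grab_frame("scene"); g=grab_frame("top"); cv2.imwrite("pics/s6.png",np.hstack([cv2.resize(f["image"][80:340,200:500],(400,347)),cv2.resize(g["image"][100:360,160:460],(400,347))]))
E
```

```text
[ 549.39198377 -100.69214873  106.64017541] 40.94704925220714
shift [-0.   1.8 76.6] rot [-0.002  0.003  0.002]
```

View pics/s6.png

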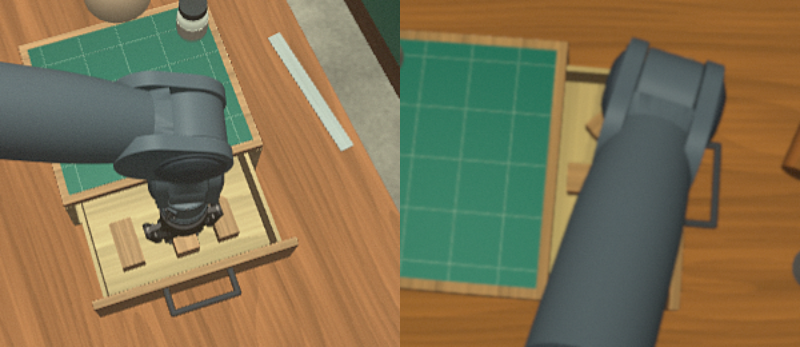

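```bash
python3 - <<'E'
from go import *
f=grab_frame("scene")
for l in("offcut_point","offcut_step"):
    r=trace(f,l)[0]; v,u=np.nonzero(r["region"]); print(l,r["rect"],round(r["confidence"],2))
    q=cv2.boxPoints(cv2.minAreaRect(np.c_[u,v].astype(np.float32))); print(atz(f,q,56)[:,:2].round(), atz(f,[[u.mean(),v.mean()]],50).round())
E
```

```text
offcut_point [357.8, 223.3, 22.4, 39.8] 0.97
[[ 617.  -41.]
 [ 666.  -41.]
 [ 661. -129.]
 [ 613. -128.]] [[642. -90.  50.]]
offcut_step [285.1, 240.2, 24.2, 44.7] 0.85
[[ 435.  -15.]
 [ 480.  -18.]
 [ 473. -117.]
 [ 429. -114.]] [[454. -65.  50.]]
```

Call:
step_arm(
  increments=[
    [[0, 0, 40], [0, 0, 0], 0],
    [[0, 0, 65], [0, 0, 0], 0],
    [[0, 0, 75], [0, 0, 0], 0],
    [[0, 0, 75], [0, 0, 0], 0],
    [[0, 0, 75], [0, 0, 0], 0.7],
    [[0, 0, 75], [0, 0, 0], 0.7],
    [[0, 0, 75], [0, 0, 0], 0.7],
    [[0, 0, 30], [0, 0, 0], 0.7],
    [[0, 0, -20], [0, 0, 0], 0.7],
    [[0, 0, -70], [0, 0, 0], 0.7],
    [[0, 0, -120], [0, 0, 0], 0],
    [[0, 0, -130], [0, 0, 0], 0],
    [[0, 0, -130], [0, 0, 0], 0],
  ],
)

```text
time: 23.1
tool_pos: [550.6, -102.1, 239.7]
tcp_rot: [0.73, 0.684, -0.001, 0.001]
contact_force: [0.3, 0.7, -0.1]
width: 16.6
finger_force: 0.0
```

```bash
python3 - <<'E'
from go import *
s=get_state(); print(s["tool_pos"],s["joint_positions"].round(2),s["width"])
t=go(546,-275,230,1.505)
f=grab_frame("scene"); 
for l in("offcut_point","offcut_step","offcut_long"):
    r=trace(f,l)[0]; v,u=np.nonzero(r["region"]); print(l,r["rect"],round(r["confidence"],2))
    print(atz(f,[[u.mean(),v.mean()]],50).round())
E
```

```text
[ 550.6204413  -102.10322335  239.747354  ] [-0.29  0.34  0.05  1.28 -0.    1.34] 16.599355813148247
shift [-172.8    6.7   10.4] rot [-0.003  0.003 -1.571]
offcut_point [352.9, 227.9, 29.7, 36.3] 0.66
[[639. -87.  50.]]
offcut_step [283.4, 244.5, 26.4, 40.5] 0.81
[[454. -67.  50.]]
offcut_long [325.1, 246.8, 23.7, 36.5] 0.69
[[547. -99.  50.]]
```

All three are in the drawer. Next I'll go outside the bar with closed fingers and push.

Call:
step_arm(
  increments=[
    [[-45, 0, 0], [0, 0, 0], 0],
    [[-90, 0, 0], [0, 0, 0], 0],
    [[-135, 0, 0], [0, 0, 0], 0],
    [[-172, 0, 0], [0, 0, 0], 0],
    [[-172, 0, 0], [0, 0, 0], 0],
    [[-172, 0, 0], [0, 0, 0], 0],
    [[-172, 0, 50], [0, 0, 0], 0],
    [[-172, 0, 100], [0, 0, 0], 0],
    [[-172, 0, 140], [0, 0, 0], 0],
    [[-172, 0, 160], [0, 0, 0], 0],
    [[-172, 0, 160], [0, 0, 0], 0],
    [[-172, 0, 160], [0, 0, 0], 0],
  ],
)

```text
time: 24.5
tool_pos: [536.0, -272.0, 76.7]
tcp_rot: [0.729, 0.684, -0.003, -0.002]
contact_force: [0.1, 0.1, 0.8]
width: 0.1
finger_force: 0.0
```

Call:
step_arm(
  increments=[
    [[20, 0, 0], [0, 0, 0], 0],
    [[30, 0, 0], [0, 0, 0], 0],
    [[45, 0, 0], [0, 0, 0], 0],
    [[60, 0, 0], [0, 0, 0], 0],
    [[75, 0, 0], [0, 0, 0], 0],
    [[90, 0, 0], [0, 0, 0], 0],
    [[105, 0, 0], [0, 0, 0], 0],
    [[120, 0, 0], [0, 0, 0], 0],
    [[135, 0, 0], [0, 0, 0], 0],
    [[150, 0, 0], [0, 0, 0], 0],
    [[165, 0, 0], [0, 0, 0], 0],
    [[180, 0, 0], [0, 0, 0], 0],
    [[190, 0, 0], [0, 0, 0], 0],
    [[200, 0, 0], [0, 0, 0], 0],
    [[205, 0, 0], [0, 0, 0], 0],
    [[205, 0, 0], [0, 0, 0], 0],
  ],
)

```text
time: 26.1
tool_pos: [548.9, -67.8, 75.8]
tcp_rot: [0.73, 0.684, -0.003, -0.003]
contact_force: [-0.0, -0.1, -0.2]
width: -0.5
finger_force: 0.0
```

Call:
step_arm(
  increments=[
    [[4, 0, 0], [0, 0, 0], 0],
    [[7, 0, 0], [0, 0, 0], 0],
    [[10, 0, 0], [0, 0, 0], 0],
    [[12, 0, 0], [0, 0, 0], 0],
    [[12, 0, 0], [0, 0, 0], 0],
  ],
)

```text
time: 26.6
tool_pos: [548.9, -67.4, 76.1]
tcp_rot: [0.732, 0.681, -0.012, 0.005]
contact_force: [-5.0, -29.5, -2.0]
width: 0.0
finger_force: 14.9
```

Call:
step_arm(
  increments=[
    [[2, 0, 0], [0, 0, 0], 0],
    [[4, 0, 0], [0, 0, 0], 0],
    [[4, 0, 0], [0, 0, 0], 0],
  ],
)

```text
time: 26.9
tool_pos: [548.9, -67.3, 76.2]
tcp_rot: [0.733, 0.68, -0.015, 0.007]
contact_force: [-6.7, -40.0, -2.1]
width: -0.3
finger_force: 20.1
```

Call:
step_arm(
  increments=[
    [[-20, 0, 0], [0, 0, 0], 0],
    [[-60, 0, 0], [0, 0, 0], 0],
    [[-100, 0, 0], [0, 0, 0], 0],
    [[-100, 0, -50], [0, 0, 0], 0],
    [[-100, 0, -100], [0, 0, 0], 0],
    [[-100, 0, -130], [0, 0, 0], 0],
    [[-140, -50, -130], [0, 0, 0], 0],
    [[-180, -100, -130], [0, 0, 0], 0],
    [[-200, -150, -130], [0, 0, 0], 0],
    [[-200, -180, -130], [0, 0, 0], 0],
    [[-200, -180, -130], [0, 0, 0], 0],
  ],
)

```text
time: 28.0
tool_pos: [353.8, -239.4, 207.0]
tcp_rot: [0.732, 0.682, -0.003, -0.004]
contact_force: [0.7, -0.0, -0.3]
width: 0.3
finger_force: 0.0
```

```bash
python3 - <<'E'
from h import *
f=grab_frame("scene"); g=grab_frame("top"); cv2.imwrite("pics/s7.png",np.hstack([cv2.resize(f["image"][60:280,200:420],(400,400)),cv2.resize(g["image"][120:340,120:340],(400,400))]))
print(get_state()["tool_pos"],get_state()["contact_force"])
E
```

```text
[ 357.35095917 -240.12973151  207.70932635] [ 1.03136882 -0.93690546 -0.11747817]
```

View pics/s7.png

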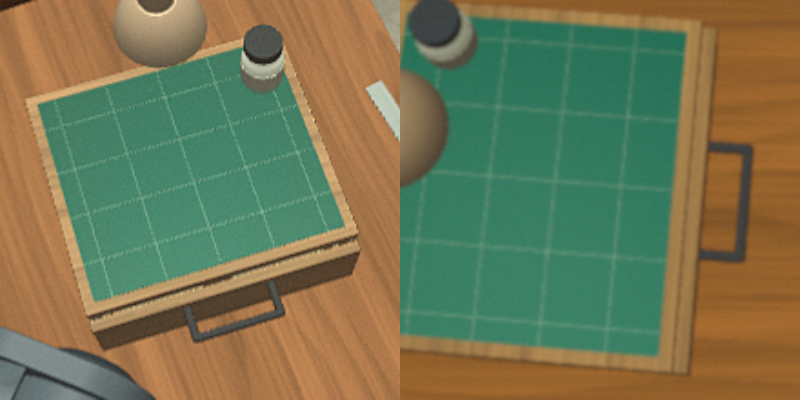

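The mat is clear, but the panel still sticks out about 14 mm (top view, strip at crop x 703–716), and 40 N did not move it. Something inside is blocking it, so I'll reopen the drawer and look.

```bash
python3 - <<'E'
from go import *
go(556,-54,207,1.505)
f=grab_frame("top"); g=grab_frame("scene")
print(atz(f,[[311.5,201],[309.5,261]],92).round(1),atz(g,[(200+197/1.818,60+337/1.818),(200+282/1.818,60+313/1.818)],92).round(1))
E
```

```text
shift [199.3 185.4  -0.7] rot [-0.005  0.006  1.568]
[[616.9 -56.2  92. ]
 [496.  -53.3  92. ]] [[498.9 -45.9  92. ]
 [618.2 -56.9  92. ]]
```

Call:
step_arm(
  increments=[
    [[50, 45, 0], [0, 0, -0.14], 0.5],
    [[100, 90, 0], [0, 0, -0.28], 0.5],
    [[150, 140, 0], [0, 0, -0.42], 0.5],
    [[199, 185, 0], [0, 0, -0.57], 0.5],
    [[199, 185, 0], [0, 0, -0.71], 0.5],
    [[199, 185, 0], [0, 0, -0.85], 0.5],
    [[199, 185, 0], [0, 0, -0.99], 0.5],
    [[199, 185, 0], [0, 0, -1.13], 0.5],
    [[199, 185, 0], [0, 0, -1.28], 0.5],
    [[199, 185, 0], [0, 0, -1.42], 0.5],
    [[199, 185, 0], [0, 0, -1.573], 0.5],
    [[199, 185, 0], [0, 0, -1.573], 0.5],
    [[199, 185, 0], [0, 0, -1.573], 0.5],
    [[199, 185, 0], [0, 0, -1.573], 0.5],
  ],
)

```text
time: 29.6
tool_pos: [557.0, -53.4, 205.9]
tcp_rot: [0.032, 0.999, -0.001, -0.003]
contact_force: [0.8, -0.6, -0.4]
width: 42.9
finger_force: 0.0
```

```bash
python3 - <<'E'
from go import *
print(get_state()["tool_pos"],get_state()["joint_positions"].round(2))
go(556,-53,77,1.505)
E
```

```text
[557.02689474 -53.4190514  205.93260122] [-0.21  0.36 -0.01  1.21 -0.   -0.14]
shift [  0.2   0.6 128.9] rot [-0.002 -0.007  0.001]
```

Call:
step_arm(
  increments=[
    [[0, 1, 45], [0, -0.007, 0], 0.5],
    [[0, 1, 85], [0, -0.007, 0], 0.5],
    [[0, 1, 110], [0, -0.007, 0], 0.5],
    [[0, 1, 128], [0, -0.007, 0], 0.5],
    [[0, 1, 128], [0, -0.007, 0], 0.5],
    [[0, 1, 128], [0, -0.007, 0], 0],
    [[0, 1, 128], [0, -0.007, 0], 0],
    [[0, 1, 128], [0, -0.007, 0], 0],
    [[0, 1, 128], [0, -0.007, 0], 0],
    [[0, 1, 128], [0, -0.007, 0], 0],
    [[0, -8, 128], [0, 0, 0], 0],
    [[0, -20, 128], [0, 0, 0], 0],
    [[0, -32, 128], [0, 0, 0], 0],
    [[0, -44, 128], [0, 0, 0], 0],
    [[0, -56, 128], [0, 0, 0], 0],
    [[0, -68, 128], [0, 0, 0], 0],
    [[0, -80, 128], [0, 0, 0], 0],
    [[0, -92, 128], [0, 0, 0], 0],
    [[0, -104, 128], [0, 0, 0], 0],
    [[0, -116, 128], [0, 0, 0], 0],
  ],
)

```text
time: 31.6
tool_pos: [549.0, -170.1, 79.8]
tcp_rot: [0.032, 0.999, -0.001, -0.002]
contact_force: [-0.6, 3.4, 6.1]
width: 9.8
finger_force: 59.1
```

Call:
step_arm(
  increments=[
    [[0, -12, 0], [0, 0, 0], 0],
    [[0, -24, 0], [0, 0, 0], 0],
    [[0, -36, 0], [0, 0, 0], 0],
    [[0, -46, 0], [0, 0, 0], 0],
    [[0, -52, 0], [0, 0, 0], 0],
    [[0, -52, 0], [0, 0, 0], 0],
  ],
)

```text
time: 32.2
tool_pos: [545.3, -223.7, 79.8]
tcp_rot: [0.032, 0.999, -0.002, -0.003]
contact_force: [-2.2, -0.8, 5.0]
width: 9.6
finger_force: 59.0
```

```bash
python3 - <<'E'
from h import *
f=grab_frame("scene"); g=grab_frame("top"); cv2.imwrite("pics/s8.png",np.hstack([cv2.resize(f["image"][140:300,220:420],(400,320)),cv2.resize(g["image"][120:344,220:400],(322,400))[:320]]))
for F in(f,g):
  for l in("offcut_point","offcut_step","offcut_long"):
    for r in trace(F,l)[:1]:
      v,u=np.nonzero(r["region"]); q=cv2.boxPoints(cv2.minAreaRect(np.c_[u,v].astype(np.float32))); print(l,round(r["confidence"],2),atz(F,q,56)[:,:2].round().tolist())
E
```

```text
offcut_point 0.22 [[391.0, 415.0], [839.0, 392.0], [738.0, -244.0], [354.0, -208.0]]
offcut_step 0.46 [[425.0, -107.0], [433.0, -85.0], [475.0, -102.0], [467.0, -123.0]]
offcut_point 0.98 [[615.0, -28.0], [662.0, -31.0], [657.0, -119.0], [610.0, -116.0]]
offcut_step 0.37 [[464.0, -351.0], [465.0, -454.0], [390.0, -452.0], [391.0, -350.0]]
offcut_long 0.98 [[527.0, -5.0], [575.0, -7.0], [567.0, -138.0], [519.0, -134.0]]
```

View pics/s8.png

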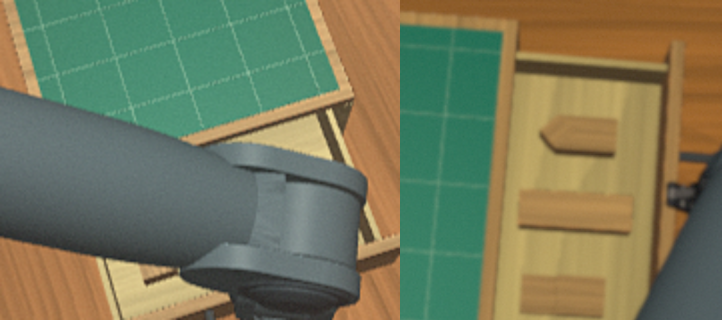

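The offcuts lie flat and unchanged, so nothing was jammed. The panel is an overlay front: its inner face meets the cabinet front, so the 16 mm protrusion and the bar at y≈−53 meant it was shut. I still hold the bar, so I'll push it closed again.

Call:
step_arm(
  increments=[
    [[0, 8, 0], [0, 0, 0], 0],
    [[0, 20, 0], [0, 0, 0], 0],
    [[0, 32, 0], [0, 0, 0], 0],
    [[0, 44, 0], [0, 0, 0], 0],
    [[0, 56, 0], [0, 0, 0], 0],
    [[0, 68, 0], [0, 0, 0], 0],
    [[0, 80, 0], [0, 0, 0], 0],
    [[0, 92, 0], [0, 0, 0], 0],
    [[0, 104, 0], [0, 0, 0], 0],
    [[0, 116, 0], [0, 0, 0], 0],
    [[0, 128, 0], [0, 0, 0], 0],
    [[0, 140, 0], [0, 0, 0], 0],
    [[0, 152, 0], [0, 0, 0], 0],
    [[0, 160, 0], [0, 0, 0], 0],
    [[0, 166, 0], [0, 0, 0], 0],
    [[0, 169, 0], [0, 0, 0], 0],
    [[0, 172, 0], [0, 0, 0], 0],
    [[0, 175, 0], [0, 0, 0], 0],
    [[0, 177, 0], [0, 0, 0], 0],
    [[0, 177, 0], [0, 0, 0], 0],
  ],
)

```text
time: 34.6
tool_pos: [557.0, -51.2, 79.8]
tcp_rot: [0.033, 0.999, -0.008, -0.003]
contact_force: [-3.3, -15.1, 6.2]
width: 9.3
finger_force: 59.4
```

Call:
step_arm(
  increments=[
    [[0, -2, 0], [0, 0, 0], 0],
    [[0, -2, 0], [0, 0, 0], 0.45],
    [[0, -2, 0], [0, 0, 0], 0.45],
    [[0, -2, 0], [0, 0, 0], 0.45],
    [[0, -2, -40], [0, 0, 0], 0.45],
    [[0, -2, -80], [0, 0, 0], 0.45],
    [[0, -2, -130], [0, 0, 0], 0.45],
    [[0, -50, -140], [0, 0, 0], 0.45],
    [[0, -100, -140], [0, 0, 0], 0.45],
    [[0, -150, -140], [0, 0, 0], 0.45],
    [[-45, -180, -140], [0, 0, 0], 0.45],
    [[-45, -180, -140], [0, 0, 0], 0.45],
  ],
)

```text
time: 35.8
tool_pos: [592.5, -231.0, 214.7]
tcp_rot: [0.033, 0.999, -0.001, -0.004]
contact_force: [0.4, 1.4, 0.3]
width: 38.3
finger_force: 0.0
```

```bash
python3 - <<'E'
from h import *
g=grab_frame("top"); cv2.imwrite("pics/s9.png",cv2.resize(g["image"][100:400,60:580],(780,450)))
s=get_state(); print(s["tool_pos"],s["contact_force"],s["width"])
E
```

```text
[ 591.90523849 -229.40533786  215.60565057] [-0.32406316 -0.68390155 -0.10371185] 38.697419124341685
```

View pics/s9.png

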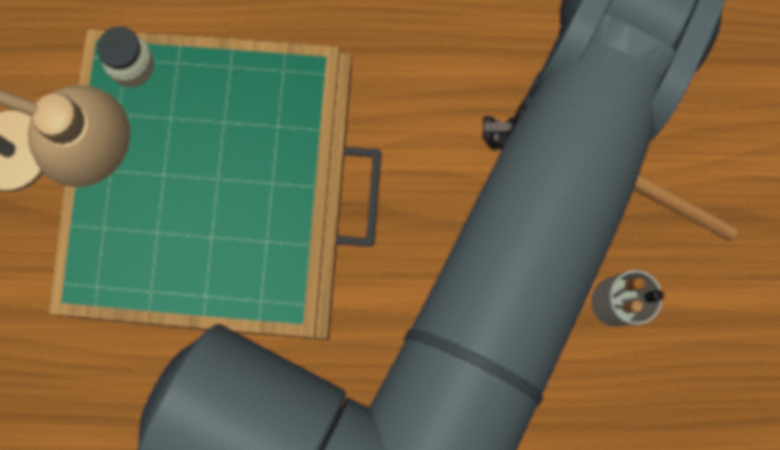

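The board is empty. Only the 16 mm overlay panel protrudes (crop x 338–350), so the drawer is shut, and the arm touches nothing.

```bash
python3 -c "
from bench import sign_off; print(sign_off())"
```

```text
the job is handed in; nothing more can be done
None
```

The job is handed in at about 36 s: all three offcuts are in the shut drawer, and the lamp, jar, mallet and tin were not touched; the hand-in returned no verdict.

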